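# Turn the syringe carousel to the red bay and lay out the dosing tray

## Task

Lay out the blue tray for the red resident's crushed dose: push the syringe carousel round by the coloured grips on its rim, leaving the syringes and their cradles alone while it turns, until the red grip lines up with the arrow on its base, and leave it standing there. Then lift the red syringe out, lower it into the V-shaped groove of the tray and let it settle before you let go, and set the single pale green medicine cup down upright inside the tray's white ring. Leave the other syringes in their cradles and do not disturb the cup stack, mortar, funnel or crusher.

Things in the scene. Friction and masses are not known exactly. Their poses are not given: they have to be found in the camera images.
- carousel_base: Fixed grey round base of the syringe carousel, 210 mm across. Origin on the counter, on the vertical turning axis. Its own -x points to the carousel's front (roughly to the robot), where a flat tongue (30 mm wide, 9 mm high) reaches 216 mm from the axis and carries a black arrow head. On the base turns a white platter 290 mm across, its top 36 mm above the counter; its far side is out of reach.
- carousel (a joint): Turn of the platter in rad since the start (0 then), growing counter-clockwise seen from above; no end stops within a full turn. Light friction, about 0.5 N at a grip: pushed slowly, it stops where the push stops.
- red_grip (a point): Middle of the red grip's upright fin, 164 mm from the carousel axis, 51 mm above the counter. Six such fins stand on the platter's rim every 60 degrees, counter-clockwise from above: red, blue, white, yellow, dark green, black. A fin is radial, 10 mm thick, 148 to 180 mm from the axis, 36 to 67 mm above the counter, on a tongue 32 mm wide. Red faces front when over the line of the base's -x.
- cradles: Twelve white V-notch supports on the platter, two in line inward of each grip, 48 and 108 mm from the axis. Origin on the axis at the platter's top; -x points to the red grip. They hold a barrel's axis 24 mm above the platter and are 33 mm wide across it, 22 mm high; 52 mm between the two are free for fingers. Red, blue, yellow and dark green bays hold syringes (tops 75 mm above the counter).
- red_syringe_mid (a point): Red oral syringe: clear round barrel 21 mm thick, 85 mm long, red plunger and tip cap. Point: middle of the barrel on its axis; in the cradle 78 mm from the carousel axis, 60 mm above the counter. Own x: along the barrel to the plunger end, outward on the carousel. Tip ends 57 mm one way, thumb disc 65 mm the other; flange 29 mm across at 43 to 46 mm on the plunger side. About 25 g.
- blue_syringe_mid (a point): Same as the red syringe but blue; stays in its cradle (60 mm above the counter).
- yellow_syringe_mid (a point): Same as the red syringe but yellow; stays in its cradle (60 mm above the counter).
- green_syringe_mid (a point): Same as the red syringe but dark green; stays in its cradle (60 mm above the counter).
- tray: Fixed blue dosing tray, 200 mm along its x by 150 mm along its y, floor 5 mm thick, lip 13 mm high. Origin under its centre on the counter. The syringe groove runs along its x at y = +36 mm; a white ring for the cup stands at x = +45, y = -33 mm.
- tray_groove (a point): Where the middle of the syringe's barrel (on its axis) lies when it rests in the middle of the tray's groove: 29 mm above the counter. The groove is two V-notch supports like the carousel's, 30 mm either side of this point along the tray's x, 52 mm free between them. The syringe may point either way.
- tray_well (a point): Middle of the tray floor inside the white ring, 5 mm above the counter. The ring is 43 mm wide inside, 49 mm outside and 6 mm high.
- cup_mid (a point): The single pale green plastic medicine cup, standing upright, open at the top. Point: on its axis half-way up (20 mm above its foot). 40 mm high, foot 33 mm, rim 41 mm across, wall 2 mm. About 12 g.
- cup_stack: Bystander: stack of five pale green cups, 65 mm high, 43 mm across. Origin under its centre.
- mortar: Bystander: white ceramic mortar, 108 mm across, 66 mm high, its pestle leaning out to 115 mm high. Origin under the mortar's centre.
- funnel: Bystander: clear funnel standing mouth down, 72 mm across, 70 mm high. Origin under its centre.
- crusher: Bystander, fixed: cast aluminium hand-cranked pill crusher, 150 by 100 mm foot, 235 mm high. Origin under its foot's centre; the crank with its black knob is on its -y side.

How it is judged (in metres and radians):
On the way, in this order (a step that is already met when the one before it is completed fails the run):
1. the red grip stands in line with the arrow at the front, at rest, with the red syringe still in its cradle (y of red_grip in the frame of carousel_base between -0.018 and 0.018 m and x of red_grip in the frame of carousel_base below -0.1 m and velocity of joint carousel between -0.05 and 0.05 rad/s and height (world z) of red_syringe_mid between 0.054 and 0.066 m), for 0.3 s.
2. the red syringe is lifted clear of its cradle (height (world z) of red_syringe_mid above 0.085 m), for 0.1 s.
At the end, for the whole second after the job is handed in: Red grip within 22 mm sideways of the arrow's line; red syringe at rest in the tray's groove (12 mm along it, 4 mm sideways and in height, 0.1 rad); cup upright on the tray floor within 7 mm of the ring's centre (0.1 rad); the other three syringes in their cradles (y of red_grip in the frame of carousel_base between -0.022 and 0.022 m and x of red_grip in the frame of carousel_base below -0.1 m and x of red_syringe_mid in the frame of tray_groove between -0.012 and 0.012 m and y of red_syringe_mid in the frame of tray_groove between -0.004 and 0.004 m and z of red_syringe_mid in the frame of tray_groove between -0.004 and 0.004 m and angle between the x axis of red_syringe_mid and the x axis of tray_groove, either way round below 0.1 rad and linear speed of each of red_syringe, cup below 0.02 m/s and horizontal distance between cup_mid and tray_well below 0.007 m and angle between cup_mid's own z axis and vertical below 0.1 rad and z of cup_mid in the frame of tray_well between 0.017 and 0.023 m and height (world z) of blue_syringe_mid between 0.054 and 0.066 m and height (world z) of yellow_syringe_mid between 0.054 and 0.066 m and height (world z) of green_syringe_mid between 0.054 and 0.066 m); the robot touches nothing.
It fails at once if the robot touches a syringe or a cradle before the red grip is at the front (the carousel is to be turned by the grips on its rim) (not (y of red_grip in the frame of carousel_base between -0.04 and 0.04 m and x of red_grip in the frame of carousel_base below -0.1 m) and (contact force between the fingers and red_syringe above 1 N or contact force between the fingers and cradles above 1 N or contact force between the fingers and blue_syringe above 1 N or contact force between the fingers and yellow_syringe above 1 N or contact force between the fingers and green_syringe above 1 N) and height (world z) of red_syringe_mid between 0.05 and 0.07 m).
It fails at once if another syringe leaves its cradle (height (world z) of any of blue_syringe_mid, yellow_syringe_mid, green_syringe_mid below 0.05 m or height (world z) of any of blue_syringe_mid, yellow_syringe_mid, green_syringe_mid above 0.072 m).
It fails at once if the red syringe or the cup is dropped (falls free by more than about a centimetre) ((contact force between red_syringe and anything else below 0.02 N and linear speed of red_syringe above 0.42 m/s) or (contact force between cup and anything else below 0.02 N and linear speed of cup above 0.42 m/s)).
It fails at once if the cup stack, mortar or funnel is moved by more than 20 mm or tipped (distance of any of cup_stack, mortar, funnel from where it was at the start of the episode above 0.02 m or angle between any of cup_stack, mortar, funnel's own z axis and vertical above 0.2 rad).
It fails at once if the crusher is knocked (more than 5 N) (contact force between any of the fingers, the arm and crusher above 5 N).
It also fails if it takes over 72 s, if anything falls off the work surface, if the arm or the gripper's body presses on something with over 40 N, if the wrist force passes 120 N, or if a joint passes its speed limit or range.

## Robot

A 7-joint arm with a two-finger parallel gripper is mounted at the origin on the work surface. World frame = base frame: x ahead of the robot, y to its left, z up, the work surface at z = 0. Lengths are in mm, angles in rad, forces in N, time in s.
With the tool pointing down it reaches from about 425 to 1025 mm from the base axis. Payload 3.6 kg.
Tool frame: the origin (TCP) lies at the very end of the fingers, on their centre line; the grasp point (between the pads) lies 19 mm behind it; z points along the fingers, y is the line along which they close (so a half turn about z gives the same grasp; the last joint's range is limited). The gripper opens to 85 mm and grips with 20 to 120 N. Pads are 22 mm wide; open, the fingers measure 114 mm over their backs; the gripper's body (76 mm by 85 mm) begins 54 mm behind the grasp point. The pads swing forward as they close: fully open they stand 13 mm farther back than shut.
Start: joints at [1.198, 0.591, 0.048, 1.609, -0.033, 0.943, -0.034], TCP at [199.523, -697.008, 231.302] pointing down, gripper open.
Joint ranges: [-2.69, 2.69], [-0.47, 2.24], [-1.27, 1.36], [0.19, 2.51], [-1.53, 4.68], [0.08, 2.07], [-3.09, 3.09]. Speed limits (rad/s): [2.57, 2.57, 3.14, 3.14, 3.14, 3.14, 3.14].

## Interface

Orientations are given as [roll, pitch, yaw] about the fixed x, y, z axes, in that order (R = Rz(yaw) Ry(pitch) Rx(roll)).
In Python, from bench import monitor, get_image, ticket gives the robot as it stands.
- The arm moves only by the shell command python3 -m handwheel 'ROWS'. ROWS is JSON, a list of rows, each an object with "claw": the opening, from 0 (shut) to 1 (fully open); "dp": the shift along the world's x, y, z in cm, a list of three; "yaw": the turn about the world's z in degrees. In form: [{"claw": claw, "dp": [tx, ty, tz], "yaw": yaw}, ...]. A call has exactly 8 rows; each row shifts and turns the commanded pose from where the row before left it; what a row does not reach is not made up. A row lasts 1/12 s, in which the tool goes at most 41.7 mm and 7.16 degrees, less where a joint would pass 70% of its speed; a pose out of reach is approached as far as the arm can. A call is refused whole if a number of a shift passes 4.17 or a number of a turn 7.16, either way. A call with a gripper value outside its range is refused whole. The fingers move at their own pace and stop on an object; the grip force is fixed at half the most. Time passes only in rows, so rows that do not move let the fingers close, or fill a call up. It gives the time, the measured TCP pose, the force, the opening and the grip force at its end, in the units of the state.
- monitor.sense(): the state, without advancing time (a new reading comes with each control period).
- get_image(name): name is "side" or "top"; returns a dict with "img" (384x512x3 uint8, blue, green, red), "fx", "fy", "cx", "cy" (pixels), "camera_from_world" (4x4, takes a point from world to camera coordinates). Camera axes: x right, y up, looking along -z (the intrinsics and any distortion apply to the point x, -y, -z); pixel columns grow to the right and rows downward; lengths in mm; the calibration is good to about 2 mm. A picture is of the moment at which its call begins. There is no depth.
- ticket.job_done(): hands the job in; it is judged then, once.
The state is a dict: "t": time; "joint_pos": joint angles; "joint_vel": joint speeds; "joint_efforts": joint torques, N m; "eef_pos": TCP position; "eef_rot": TCP orientation; "contact_force": force on the tool from outside, world axes, zero at the start; "moment": the same for the moment, N m; "width": finger opening in mm; "grasp_force": force on a finger pad.
Only numpy, scipy, OpenCV 4.12 (cv2) and the standard library are available. Lean on these libraries where they do the work, as an engineer would, in place of code of your own. Each camera call takes 0.05 s, during which the arm holds its last target. There are 200 camera calls.

## Working session

There is one attempt and no reset: what is moved stays moved. The work goes in short steps, Python scripts to look and compute and a shell command to move; the robot and the scene stay as the last step left them, time stands still between calls to the robot, and variables do not carry over. Pictures are saved under pics/ and viewed, at most 10 in all, crops included, and the job is handed in when it is done.

```bash
mkdir -p pics; cat > h.py <<'E'
import numpy as np, cv2
from bench import monitor, get_image, ticket
def snap(name,out,crop=None,scale=1):
    d=get_image(name); np.savez('cal_%s.npz'%name,K=np.array([d['fx'],d['fy'],d['cx'],d['cy']]),T=np.array(d['camera_from_world']),extra=str({k:v for k,v in d.items() if k!='img'}))
    im=np.array(d['img']); cv2.imwrite('last_%s.png'%name,im)
    if crop: im=im[crop[1]:crop[3],crop[0]:crop[2]]
    if scale!=1: im=cv2.resize(im,None,fx=scale,fy=scale,interpolation=cv2.INTER_CUBIC)
    cv2.imwrite('pics/'+out,im); return d
def cal(n):
    z=np.load('cal_%s.npz'%n); return z['K'],z['T']
def proj(n,p):
    K,T=cal(n); c=T[:3,:3]@np.array(p,float)+T[:3,3]; x,y,z=c[0],-c[1],-c[2]
    return K[0]*x/z+K[2],K[1]*y/z+K[3]
def pix(n,u,v,z):
    K,T=cal(n); r=np.array([(u-K[2])/K[0],-(v-K[3])/K[1],-1.]); R=T[:3,:3]
    o=-R.T@T[:3,3]; d=R.T@r; return o+d*(z-o[2])/d[2]
E
python3 - <<'E'
from h import *
d=snap('top','t0.png',scale=1.5); e=snap('side','s0.png',scale=1.5)
print([k for k in d]); 
for n in('top','side'):
    K,T=cal(n);print(K,np.round(T,3).tolist(), -T[:3,:3].T@T[:3,3])
print(monitor.sense())
E
```

```text
['img', 'fx', 'fy', 'cx', 'cy', 'camera_from_world']
[401.49323798 401.49323798 246.18038597 188.66770654] [[0.068, -0.998, 0.004, 17.872], [0.975, 0.067, 0.213, -572.907], [-0.213, -0.01, 0.977, -1027.556], [0.0, 0.0, 0.0, 1.0]] [ 338.39968536   45.82278936 1125.96573675]
[424.4872515  424.4872515  252.24703135 186.8055389 ] [[-0.923, -0.385, -0.02, 531.267], [0.197, -0.513, 0.835, -131.633], [-0.332, 0.767, 0.549, -1033.214], [0.0, 0.0, 0.0, 1.0]] [173.04584129 929.39468921 688.0293086 ]
{'t': 0.1, 'joint_pos': array([ 1.19849279,  0.59202203,  0.04827747,  1.60970048, -0.03327875,
        0.94269438, -0.03371728]), 'joint_vel': array([-1.37167522e-03, -1.39085461e-03,  1.06818693e-03, -3.06317930e-03,
       -1.53840879e-03, -2.58881196e-05,  2.13109645e-04]), 'joint_efforts': array([ 4.52628316e-03, -5.49997401e+01,  1.55360699e+00, -1.98825020e+01,
        9.76828480e-03,  3.84941086e-03, -2.05110531e-06]), 'eef_pos': array([ 199.33917919, -696.2804033 ,  230.25599103]), 'eef_rot': array([-3.13957553e+00,  1.15594193e-04,  2.78901288e-01]), 'contact_force': array([ 0.56791119, -0.05531721,  0.03072994]), 'moment': array([ 0.03546586, -0.01690551, -0.01250505]), 'grasp_force': 0.0, 'width': 85.54160527730166}
```

View pics/t0.png

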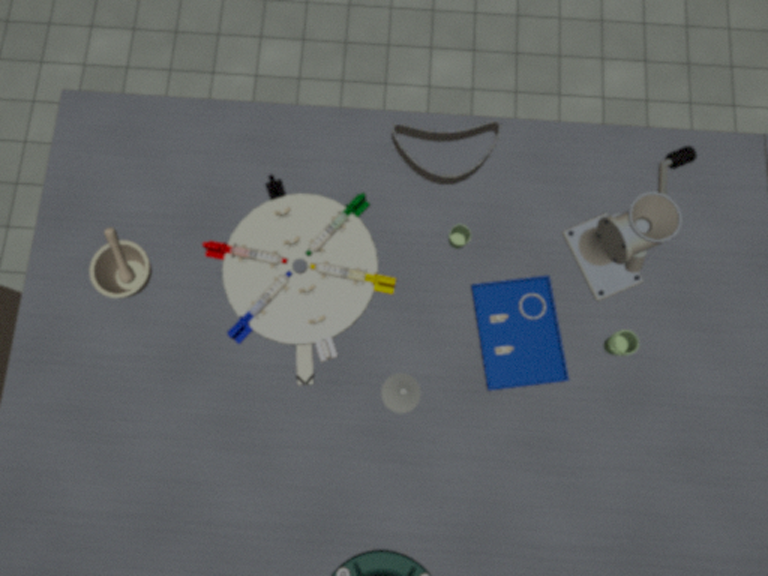

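View pics/s0.png

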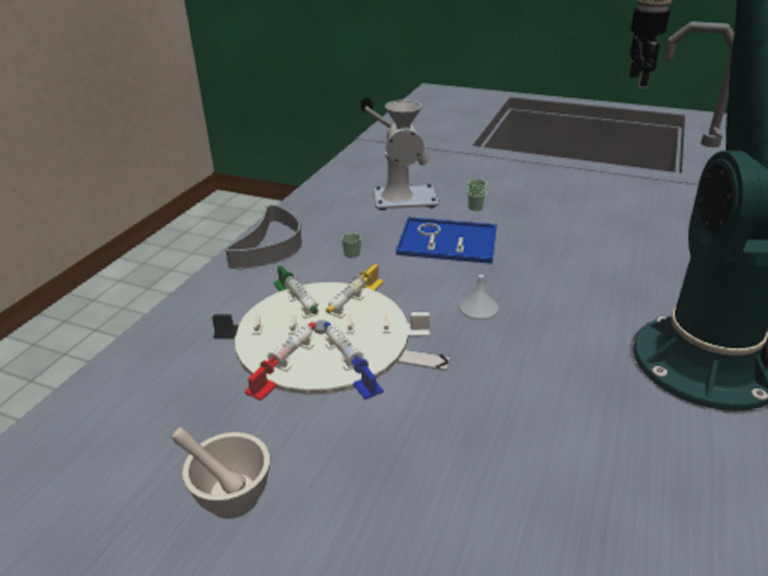

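The top view shows the carousel axis near (301,267) in the 1.5x picture, red grip at (215,250), arrow tip (305,380), tray centre (519,333), ring (532,306) and single cup (459,236). The stack is at (622,343). I'll enlarge it.

```bash
python3 - <<'E'
from h import *
im=cv2.imread('last_top.png'); c=im[115:275,130:390]
cv2.imwrite('pics/t0c.png',cv2.resize(c,None,fx=3,fy=3,interpolation=cv2.INTER_CUBIC))
f=lambda u,v,z:np.round(pix('top',u/1.5,v/1.5,z)[:2]).tolist()
for n,a in dict(hub=(301,267,40),red=(215,250,67),arrow=(305,380,9),ring=(532,306,8),cup=(459,236,40),stack=(622,343,65),funnel=(401,393,70),white=(326,348,67),blue=(240,328,67),mortar=(119,270,66)).items(): print(n,f(*a))
E
```

```text
hub [597.0, 186.0]
red [611.0, 341.0]
arrow [392.0, 163.0]
ring [559.0, -252.0]
cup [677.0, -105.0]
stack [492.0, -396.0]
funnel [378.0, -11.0]
white [447.0, 125.0]
blue [472.0, 280.0]
mortar [562.0, 510.0]
```

View pics/t0c.png

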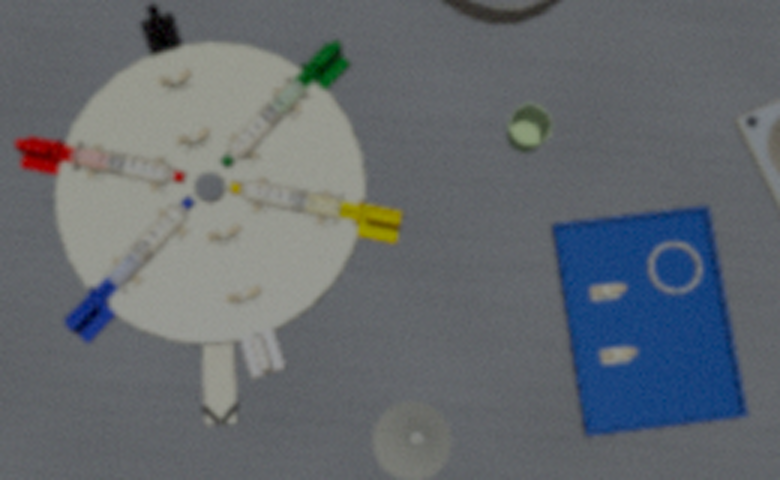

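```bash
python3 - <<'E'
from h import *
f=lambda u,v,z:pix('top',130+(u+.5)/3-.5,115+(v+.5)/3-.5,z)[:2]
ang=lambda d:np.degrees(np.arctan2(d[1],d[0]))
C=f(210,193,36);A=f(220,424,9);print('C',C,'arrow',A,np.linalg.norm(A-C),ang(A-C))
for n,a in dict(red=(43,152),blue=(92,307),yellow=(375,221),green=(325,63)).items():
    p=f(*a,62)-C;print(n,p+C,np.linalg.norm(p),ang(p))
cs=[f(*a,13) for a in((553,224),(708,207),(746,412),(587,435))]
print('corners',np.round(cs),'ctr',np.mean(cs,0),ang(cs[0]-cs[3]),ang(cs[1]-cs[2]),ang(cs[0]-cs[1])-90,ang(cs[3]-cs[2])-90)
s1=f(607,292,24);s2=f(618,355,24);print('groove',s1,s2,ang(s1-s2),(s1+s2)/2, np.linalg.norm(s1-s2))
print('ring',f(675,267,11),'cup rim',f(530,125,40))
# platter boundary check by side proj
print('side: hub',[x*1.5 for x in proj('side',[*C,40])],'ring',[x*1.5 for x in proj('side',[*f(675,267,11),11])])
E
```

```text
C [594.57692008 188.6873165 ] arrow [384.88945817 162.97729018] 211.25775047593052 -173.00978687773426
red [616.37383143 341.16168272] 154.024471112411 81.8644257676326
blue [477.30574249 280.29555848] 148.81061484711523 142.00426083972008
yellow [572.79689716  34.07795639] 156.1359139704371 -98.01856717688264
green [719.85265447  90.05840248] 159.44175208924185 -38.21316885187652
corners [[ 592. -135.]
 [ 619. -281.]
 [ 428. -317.]
 [ 398. -172.]] ctr [ 509.290479   -226.09898961] 10.825197213973704 10.585598805471632 10.317776366992078 11.96084583110951
groove [ 528.81147879 -184.84807289] [ 471.1752458  -196.20662868] 11.148597517989334 [ 499.99336229 -190.52735079] 58.74480523710478
ring [ 559.24322209 -250.9293962 ] cup rim [ 679.86291644 -105.672289  ]
side: hub [np.float64(324.0493510788708), np.float64(327.00211502216104)] ring [np.float64(429.02310482996654), np.float64(227.49806153218162)]
```

```bash
A='python3 -m handwheel'
python3 -m handwheel '[{"claw":0.6,"dp":[1.45,3.6,0],"yaw":2.3},{"claw":0.6,"dp":[1.45,3.6,0],"yaw":2.3},{"claw":0.6,"dp":[1.45,3.6,0],"yaw":2.3},{"claw":0.6,"dp":[1.45,3.6,0],"yaw":2.3},{"claw":0.6,"dp":[1.45,3.6,0],"yaw":2.3},{"claw":0.6,"dp":[1.45,3.6,0],"yaw":2.3},{"claw":0.6,"dp":[1.45,3.6,0],"yaw":2.3},{"claw":0.6,"dp":[1.45,3.6,0],"yaw":2.3}]'
python3 -m handwheel '[{"claw":0.6,"dp":[1.45,3.6,0],"yaw":2.3},{"claw":0.6,"dp":[1.45,3.6,0],"yaw":2.3},{"claw":0.6,"dp":[1.45,3.6,0],"yaw":2.3},{"claw":0.6,"dp":[1.45,3.6,0],"yaw":2.3},{"claw":0.6,"dp":[1.45,3.6,0],"yaw":2.3},{"claw":0.6,"dp":[1.45,3.6,0],"yaw":2.3},{"claw":0.6,"dp":[1.45,3.6,0],"yaw":2.3},{"claw":0.6,"dp":[1.45,3.6,0],"yaw":2.3}]'
python3 -m handwheel '[{"claw":0.6,"dp":[1.45,3.6,0],"yaw":2.3},{"claw":0.6,"dp":[1.45,3.6,0],"yaw":2.3},{"claw":0.6,"dp":[1.45,3.6,0],"yaw":2.3},{"claw":0.6,"dp":[1.45,3.6,0],"yaw":2.3},{"claw":0.6,"dp":[1.45,3.6,0],"yaw":2.3},{"claw":0.6,"dp":[1.45,3.6,0],"yaw":2.3},{"claw":0.6,"dp":[1.45,3.6,0],"yaw":2.3},{"claw":0.6,"dp":[1.45,3.6,0],"yaw":2.3}]'
```

```text
t: 0.77
eef_pos: [315.6, -407.0, 231.1]
eef_rot: [-3.141, 0.0, 0.602]
contact_force: [0.2, -0.9, 0.0]
width: 51.3
grasp_force: 0.0
t: 1.43
eef_pos: [431.5, -119.2, 231.3]
eef_rot: [-3.141, 0.0, 0.923]
contact_force: [0.7, -0.1, -0.1]
width: 51.5
grasp_force: 0.0
t: 2.1
eef_pos: [547.6, 168.6, 231.0]
eef_rot: [-3.141, 0.001, 1.244]
contact_force: [0.1, -0.3, -1.1]
width: 51.2
grasp_force: 0.0
```

```bash
python3 -m handwheel '[{"claw":0.6,"dp":[1.4,3.68,0],"yaw":2.1},{"claw":0.6,"dp":[1.4,3.68,0],"yaw":2.1},{"claw":0.6,"dp":[1.4,3.68,0],"yaw":2.1},{"claw":0.6,"dp":[1.4,3.68,0],"yaw":2.1},{"claw":0.6,"dp":[1.4,3.68,0],"yaw":2.1},{"claw":0.6,"dp":[0,0,-3.6],"yaw":0},{"claw":0.6,"dp":[0,0,-3.6],"yaw":0},{"claw":0.6,"dp":[0,0,-3.6],"yaw":0}]'
python3 - <<'E'
from h import *
a=snap('side','x.png');b=snap('top','y.png')
r=lambda f,x0,y0,x1,y1:cv2.resize(cv2.imread(f)[y0:y1,x0:x1],(400,400),interpolation=cv2.INTER_CUBIC)
cv2.imwrite('pics/s1.png',np.hstack([r('last_side.png',120,170,280,330),r('last_top.png',110,90,270,250)]))
E
```

```text
t: 2.77
eef_pos: [617.6, 352.3, 122.1]
eef_rot: [3.141, -0.001, 1.427]
contact_force: [-0.1, -1.0, 0.4]
width: 51.2
grasp_force: 0.0
```

View pics/s1.png

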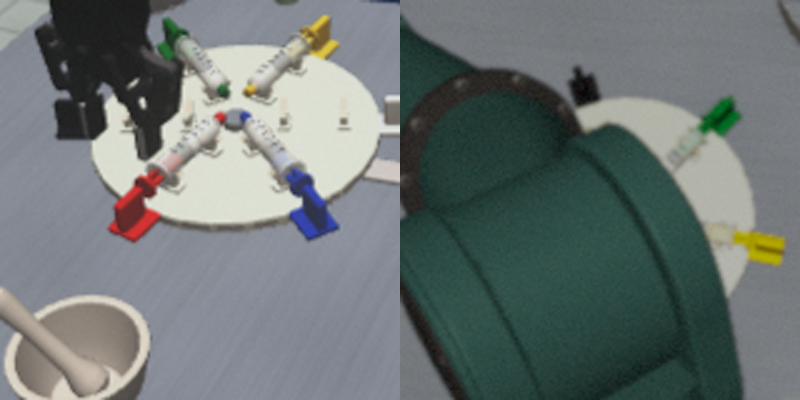

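```bash
python3 - <<'E'
from h import *
for p in([617.4,350.4,67],[617.4,350.4,36],[617.6,352.3,128],[594.6,188,36]):
    u,v=proj('side',p);print(p,(u-120)*2.5,(v-170)*2.5)
E
```

```text
[617.4, 350.4, 67] 131.8818248535409 194.6733032741688
[617.4, 350.4, 36] 136.12657364589168 220.87220908987248
[617.6, 352.3, 128] 121.65477400939437 141.48136735255576
[594.6, 188, 36] 240.63466161032196 122.7725220781818
```

```bash
python3 -m handwheel '[{"claw":0.6,"dp":[0,0,-3],"yaw":0},{"claw":0.6,"dp":[0,0,-3],"yaw":0},{"claw":0.6,"dp":[0,0,-1.8],"yaw":0},{"claw":0.2,"dp":[0,0,0],"yaw":0},{"claw":0.2,"dp":[0,0,0],"yaw":0},{"claw":0.2,"dp":[0,0,0],"yaw":0},{"claw":0.2,"dp":[0,0,0],"yaw":0},{"claw":0.2,"dp":[0,0,0],"yaw":0}]'
python3 - <<'E'
from h import *
inc=[1,2,3]+[3.6]*26+[3,2,1]
print(sum(inc))
ph=82+np.r_[0,np.cumsum(inc)];C=np.array([594.6,188]);P=C+166*np.c_[np.cos(np.radians(ph)),np.sin(np.radians(ph))]
P=np.round(P/10,2)
for i in range(32):print(inc[i],np.round(P[i+1]-P[i],2), end='; ')
print(P[-1],monitor.sense()['eef_pos'])
E
```

```text
t: 3.53
eef_pos: [618.8, 351.9, 47.7]
eef_rot: [3.139, -0.002, 1.425]
contact_force: [0.0, 0.1, -0.4]
width: 17.2
grasp_force: 0.0
105.60000000000001
1 [-0.29  0.04]; 2 [-0.57  0.06]; 3 [-0.87  0.05]; 3.6 [-1.04  0.  ]; 3.6 [-1.04 -0.06]; 3.6 [-1.04 -0.13]; 3.6 [-1.02 -0.19]; 3.6 [-1.02 -0.25]; 3.6 [-0.99 -0.32]; 3.6 [-0.97 -0.38]; 3.6 [-0.94 -0.44]; 3.6 [-0.92 -0.5 ]; 3.6 [-0.88 -0.56]; 3.6 [-0.85 -0.61]; 3.6 [-0.8  -0.66]; 3.6 [-0.77 -0.71]; 3.6 [-0.71 -0.76]; 3.6 [-0.67 -0.8 ]; 3.6 [-0.62 -0.84]; 3.6 [-0.56 -0.88]; 3.6 [-0.5  -0.91]; 3.6 [-0.45 -0.94]; 3.6 [-0.39 -0.97]; 3.6 [-0.32 -0.99]; 3.6 [-0.27 -1.01]; 3.6 [-0.2  -1.03]; 3.6 [-0.13 -1.03]; 3.6 [-0.07 -1.04]; 3.6 [ 0.   -1.04]; 3 [ 0.04 -0.87]; 2 [ 0.06 -0.58]; 1 [ 0.04 -0.29]; [43.01 16.6 ] [618.80545826 351.87810579  47.65956908]
```

```bash
python3 -m handwheel '[{"claw":0.2,"dp":[-0.29,0.04,0],"yaw":1},{"claw":0.2,"dp":[-0.57,0.06,0],"yaw":2},{"claw":0.2,"dp":[-0.87,0.05,0],"yaw":3},{"claw":0.2,"dp":[-1.04,0,0],"yaw":3.6},{"claw":0.2,"dp":[-1.04,-0.06,0],"yaw":3.6},{"claw":0.2,"dp":[-1.04,-0.13,0],"yaw":3.6},{"claw":0.2,"dp":[-1.02,-0.19,0],"yaw":3.6},{"claw":0.2,"dp":[-1.02,-0.25,0],"yaw":3.6}]'
python3 -m handwheel '[{"claw":0.2,"dp":[-0.99,-0.32,0],"yaw":3.6},{"claw":0.2,"dp":[-0.97,-0.38,0],"yaw":3.6},{"claw":0.2,"dp":[-0.94,-0.44,0],"yaw":3.6},{"claw":0.2,"dp":[-0.92,-0.5,0],"yaw":3.6},{"claw":0.2,"dp":[-0.88,-0.56,0],"yaw":3.6},{"claw":0.2,"dp":[-0.85,-0.61,0],"yaw":3.6},{"claw":0.2,"dp":[-0.8,-0.66,0],"yaw":3.6},{"claw":0.2,"dp":[-0.77,-0.71,0],"yaw":3.6}]'
python3 - <<'E'
from h import *
snap('side','z.png')
im=cv2.imread('last_side.png')[150:330,110:320];cv2.imwrite('pics/s2.png',cv2.resize(im,None,fx=2.5,fy=2.5,interpolation=cv2.INTER_CUBIC))
E
```

```text
t: 4.2
eef_pos: [547.9, 346.3, 45.7]
eef_rot: [3.141, 0.0, 1.85]
contact_force: [0.4, 0.3, 0.6]
width: 17.1
grasp_force: 0.3
t: 4.87
eef_pos: [476.9, 304.6, 45.8]
eef_rot: [3.141, 0.0, 2.353]
contact_force: [1.2, 0.3, 0.2]
width: 16.9
grasp_force: 0.3
```

View pics/s2.png

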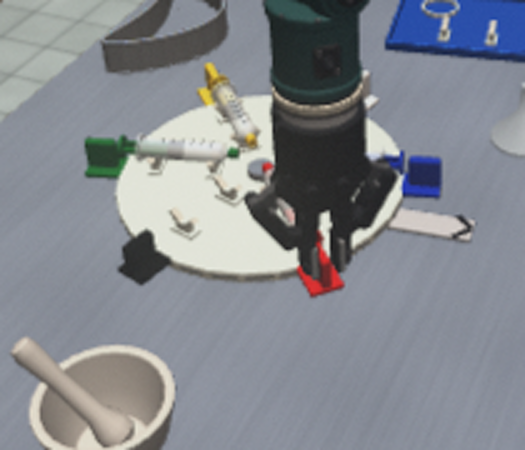

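The red fin sits between the fingers at (322,275) in the crop and the platter has turned with them, so I'll carry on.

```bash
python3 -m handwheel '[{"claw":0.2,"dp":[-0.71,-0.76,0],"yaw":3.6},{"claw":0.2,"dp":[-0.67,-0.8,0],"yaw":3.6},{"claw":0.2,"dp":[-0.62,-0.84,0],"yaw":3.6},{"claw":0.2,"dp":[-0.56,-0.88,0],"yaw":3.6},{"claw":0.2,"dp":[-0.5,-0.91,0],"yaw":3.6},{"claw":0.2,"dp":[-0.45,-0.94,0],"yaw":3.6},{"claw":0.2,"dp":[-0.39,-0.97,0],"yaw":3.6},{"claw":0.2,"dp":[-0.32,-0.99,0],"yaw":3.6}]'
python3 -m handwheel '[{"claw":0.2,"dp":[-0.27,-1.01,0],"yaw":3.6},{"claw":0.2,"dp":[-0.2,-1.03,0],"yaw":3.6},{"claw":0.2,"dp":[-0.13,-1.03,0],"yaw":3.6},{"claw":0.2,"dp":[-0.07,-1.04,0],"yaw":3.6},{"claw":0.2,"dp":[0,-1.04,0],"yaw":3.6},{"claw":0.2,"dp":[0.04,-0.87,0],"yaw":3},{"claw":0.2,"dp":[0.06,-0.58,0],"yaw":2},{"claw":0.2,"dp":[0.04,-0.29,0],"yaw":1}]'
python3 -m handwheel '[{"claw":0.2,"dp":[0,0,0],"yaw":0},{"claw":0.2,"dp":[0,0,0],"yaw":0},{"claw":0.2,"dp":[0,0,0],"yaw":0},{"claw":0.3,"dp":[0,0,0],"yaw":0},{"claw":0.3,"dp":[0,0,0],"yaw":0},{"claw":0.3,"dp":[0,0,2],"yaw":0},{"claw":0.3,"dp":[0,0,3],"yaw":0},{"claw":0.3,"dp":[0,0,3],"yaw":0}]'
python3 - <<'E'
from h import *
snap('side','z.png')
im=cv2.imread('last_side.png')[150:330,110:320];cv2.imwrite('pics/s3.png',cv2.resize(im,None,fx=2.5,fy=2.5,interpolation=cv2.INTER_CUBIC))
E
```

```text
t: 5.58
eef_pos: [435.3, 234.0, 45.8]
eef_rot: [3.14, 0.001, 2.854]
contact_force: [0.0, -0.5, 0.5]
width: 17.3
grasp_force: 0.3
t: 6.25
eef_pos: [430.0, 163.9, 45.5]
eef_rot: [-3.141, 0.0, -3.014]
contact_force: [0.4, 0.1, 0.6]
width: 17.3
grasp_force: 0.0
t: 6.92
eef_pos: [428.8, 164.6, 125.6]
eef_rot: [-3.141, -0.003, -3.013]
contact_force: [1.0, -0.7, 0.1]
width: 25.4
grasp_force: 0.0
```

View pics/s3.png

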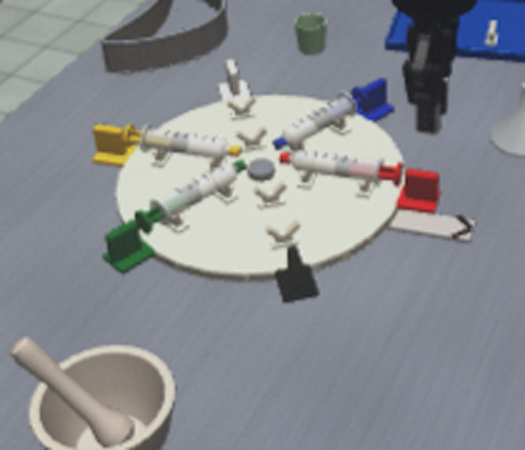

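```bash
python3 - <<'E'
from h import *
g=lambda u,v,z:pix('side',110+(u+.5)/2.5-.5,150+(v+.5)/2.5-.5,z)[:2]
ang=lambda d:np.degrees(np.arctan2(d[1],d[0]))%360
t=g(286,158,60);k=g(395,173,60);a=g(466,228,9);fin=g(420,179,67)
print('tip',t,'disc',k,ang(k-t),np.linalg.norm(k-t),'arrow',a,'fintop',fin,ang(fin-[594.6,188]))
for th in(185,187,189):
    q=np.array([np.cos(np.radians(th)),np.sin(np.radians(th))])
    for r,z in((164,67),(216,9),(21,60),(143,60)):
        u,v=proj('side',[594.6+r*q[0],188+r*q[1],z]);print(th,r,round((u-110)*2.5),round((v-150)*2.5),end=' | ')
E
```

```text
tip [572.26040651 185.83703885] disc [463.37105062 169.50344654] 188.5308628336812 110.10757496067401 arrow [391.43453821 164.36132572] fintop [434.78653478 178.07405558] 183.5540504623917
185 164 424 176 | 185 216 476 233 | 185 21 284 157 | 185 143 403 178 | 187 164 426 173 | 187 216 477 228 | 187 21 284 157 | 187 143 404 175 | 189 164 427 169 | 189 216 478 223 | 189 21 284 156 | 189 143 405 172 |
```

```bash
python3 -m handwheel '[{"claw":0.6,"dp":[2.94,0.46,0],"yaw":0},{"claw":0.6,"dp":[2.94,0.46,0],"yaw":0},{"claw":0.6,"dp":[2.94,0.46,0],"yaw":0},{"claw":0.6,"dp":[0,0,-1],"yaw":0},{"claw":0.6,"dp":[0,0,-2],"yaw":0},{"claw":0.6,"dp":[0,0,-2],"yaw":0},{"claw":0.6,"dp":[0,0,-2],"yaw":0},{"claw":0.6,"dp":[0,0,-1.4],"yaw":0}]'
python3 -m handwheel '[{"claw":0.3,"dp":[0,0,0],"yaw":0},{"claw":0.3,"dp":[0,0,0],"yaw":0},{"claw":0.3,"dp":[0,0,0],"yaw":0},{"claw":0.28,"dp":[0,0,0],"yaw":0},{"claw":0.26,"dp":[0,0,0],"yaw":0},{"claw":0.24,"dp":[0,0,0],"yaw":0},{"claw":0.22,"dp":[0,0,0],"yaw":0},{"claw":0.2,"dp":[0,0,0],"yaw":0}]'
python3 - <<'E'
from h import *
snap('side','z.png')
im=cv2.imread('last_side.png')[150:330,110:320];cv2.imwrite('pics/s4.png',cv2.resize(im,None,fx=2.5,fy=2.5,interpolation=cv2.INTER_CUBIC))
E
```

```text
t: 7.63
eef_pos: [517.3, 178.1, 39.5]
eef_rot: [-3.141, -0.002, -3.015]
contact_force: [0.5, 0.6, -1.0]
width: 51.4
grasp_force: 0.0
t: 8.3
eef_pos: [518.7, 179.0, 42.4]
eef_rot: [3.141, 0.002, -3.014]
contact_force: [-1.0, -0.5, 6.5]
width: 18.9
grasp_force: 58.3
```

View pics/s4.png

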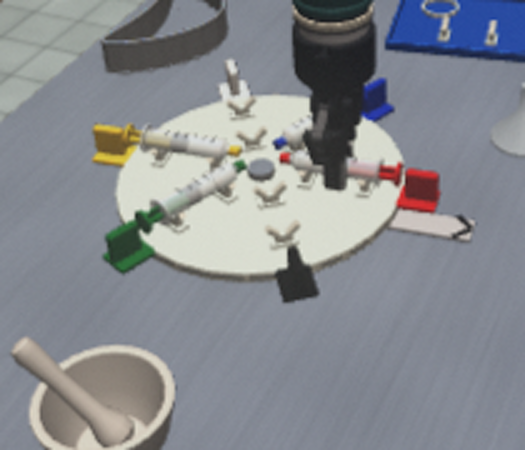

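```bash
python3 -m handwheel '[{"claw":0.15,"dp":[0,0,0.3],"yaw":0},{"claw":0.15,"dp":[0,0,0.6],"yaw":0},{"claw":0.15,"dp":[0,0,1],"yaw":0},{"claw":0.15,"dp":[0,0,1.5],"yaw":0},{"claw":0.15,"dp":[0,0,2],"yaw":0},{"claw":0.15,"dp":[0,0,2],"yaw":0},{"claw":0.15,"dp":[0,0,1.6],"yaw":0},{"claw":0.15,"dp":[0,0,1],"yaw":0}]'
python3 - <<'E'
from h import *
snap('side','z.png')
im=cv2.imread('last_side.png')[130:330,110:320];cv2.imwrite('pics/s5.png',cv2.resize(im,None,fx=2.8,fy=2.8,interpolation=cv2.INTER_CUBIC))
E
```

```text
t: 9.02
eef_pos: [518.7, 178.8, 143.6]
eef_rot: [3.141, 0.002, -3.015]
contact_force: [0.8, 0.2, -0.6]
width: 19.3
grasp_force: 58.5
```

View pics/s5.png

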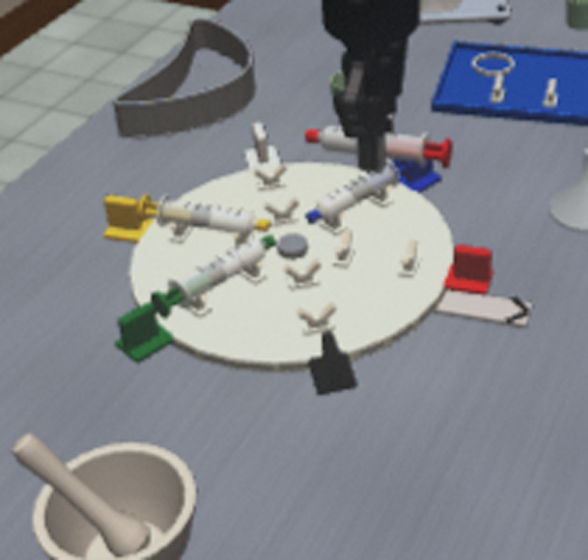

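```bash
python3 - <<'E'
from h import *
g=lambda u,v,z:pix('side',110+(u+.5)/2.8-.5,130+(v+.5)/2.8-.5,z)[:2]
e=monitor.sense()['eef_pos'];print(e)
q=np.array([np.cos(np.radians(187.4)),np.sin(np.radians(187.4))])
for z in(158,162,166):
    t,k=g(306,135,z),g(449,152,z);d=k-t;print(z,t,k,np.linalg.norm(d),np.degrees(np.arctan2(d[1],d[0]))%360,'mid',t+d*57/122, 'along',(t+d*57/122-e[:2])@q,'perp',(t+d*57/122-e[:2])@[-q[1],q[0]])
snap('top','z.png')
E
```

```text
[519.39446448 179.23551937 144.62366682]
158 [581.24654584 182.40624672] [459.75630502 164.06792353] 122.86648326724527 188.58370154002776 mid [524.48471201 173.83834162] along -4.3527189630962955 perp 6.007826995442067
162 [578.16595616 188.0435836 ] [457.59257212 169.8436552 ] 121.93924032974826 188.5837015400277 mid [521.83248984 179.54033836] along -2.45697879306295 perp 0.01172672264454483
166 [575.08536648 193.68092048] [455.42883922 175.61938687] 121.01199739225143 188.5837015400277 mid [519.18026767 185.24233511] along -0.5612386230297131 perp -5.984373550152935
```

```bash
python3 - <<'E'
from h import *
im=cv2.imread('last_top.png')[80:280,130:390];cv2.imwrite('pics/t2.png',cv2.resize(im,None,fx=3,fy=3,interpolation=cv2.INTER_CUBIC))
E
```

```text
(no output)
```

View pics/t2.png

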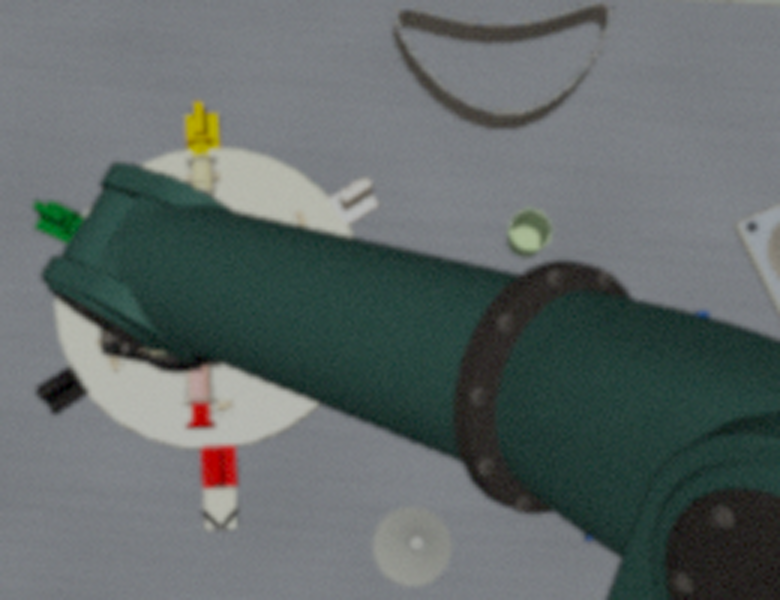

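```bash
python3 -m handwheel '[{"claw":0.15,"dp":[-0.19,-1.5,0],"yaw":0.35},{"claw":0.15,"dp":[-0.19,-3,0],"yaw":0.35},{"claw":0.15,"dp":[-0.19,-4,0],"yaw":0.35},{"claw":0.15,"dp":[-0.19,-4,0],"yaw":0.35},{"claw":0.15,"dp":[-0.19,-4,0],"yaw":0.35},{"claw":0.15,"dp":[-0.19,-4,0],"yaw":0.35},{"claw":0.15,"dp":[-0.19,-4,0],"yaw":0.35},{"claw":0.15,"dp":[-0.19,-4,0],"yaw":0.35}]'
python3 -m handwheel '[{"claw":0.15,"dp":[-0.19,-4,0],"yaw":0.35},{"claw":0.15,"dp":[-0.19,-3,0],"yaw":0.35},{"claw":0.15,"dp":[0,-1.5,0],"yaw":0},{"claw":0.15,"dp":[0,0,-2],"yaw":0},{"claw":0.15,"dp":[0,0,-2.5],"yaw":0},{"claw":0.15,"dp":[0,0,-2.5],"yaw":0},{"claw":0.15,"dp":[0,0,-1],"yaw":0},{"claw":0.15,"dp":[0,0,-0.5],"yaw":0}]'
python3 - <<'E'
from h import *
print(monitor.sense()['eef_pos']);snap('side','z.png')
im=cv2.imread('last_side.png')[110:220,220:370];cv2.imwrite('pics/s6.png',cv2.resize(im,None,fx=5,fy=5,interpolation=cv2.INTER_CUBIC))
E
```

```text
t: 9.78
eef_pos: [501.7, -108.7, 140.4]
eef_rot: [3.141, -0.002, -2.965]
contact_force: [-0.3, -0.2, 0.3]
width: 19.1
grasp_force: 58.6
t: 10.45
eef_pos: [497.3, -191.3, 54.1]
eef_rot: [3.14, -0.004, -2.953]
contact_force: [0.2, -0.1, -0.2]
width: 19.3
grasp_force: 58.6
[ 497.31501766 -191.31994992   54.10300122]
```

View pics/s6.png

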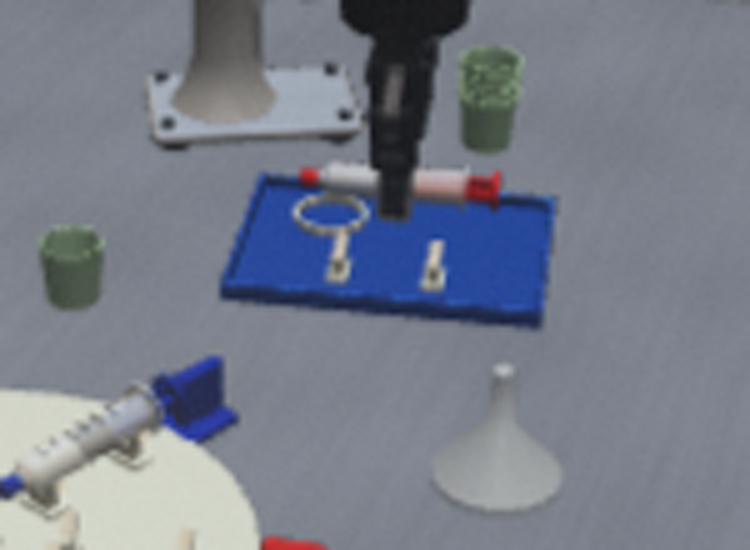

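```bash
python3 - <<'E'
from h import *
g=lambda u,v,z:pix('side',220+(u+.5)/5-.5,110+(v+.5)/5-.5,z)[:2]
def pj(p): u,v=proj('side',p); return round((u+.5-220)*5),round((v+.5-110)*5)
th=np.radians(10.9);ex=np.array([np.cos(th),np.sin(th)]);ey=np.array([-ex[1],ex[0]]);G=np.array([501.5,-190.6])
for s in(30,-30):
    for y,z in((16.5,5),(16.5,27),(-16.5,27),(0,17)): print(s,y,z,pj([*(G+s*ex+y*ey),z]),end=' ')
print()
print('ring pred',pj([*(G+45*ex-69*ey),11]),'seen',g(331,213,11))
print('tray corners pred',[pj([*(G+a*ex+(b-36)*ey),13]) for a in(100,-100) for b in(75,-75)])
t,k=g(302,177,71.6),g(498,187,71.6);d=k-t;print('syr',t,k,np.linalg.norm(d),np.degrees(np.arctan2(*d[::-1]))%360,'mid',t+d*57/122)
print('cup rim',g(72,242,40),'foot?',pj([680,-105.7,40]),pj([680,-105.7,0]))
E
```

```text
30 16.5 5 (337, 286) 30 16.5 27 (338, 256) 30 -16.5 27 (345, 231) 30 0 17 (341, 257) -30 16.5 5 (433, 295) -30 16.5 27 (435, 264) -30 -16.5 27 (440, 238) -30 0 17 (436, 265) 
ring pred (333, 212) seen [ 558.71893077 -247.20112901]
tray corners pred [(221, 284), (261, 173), (545, 312), (558, 197)]
syr [ 555.99948595 -179.4364172 ] [ 439.38784268 -209.10156896] 120.32579347006074 194.27287626975547 mid [ 501.51699688 -193.29636515]
cup rim [ 680.22358464 -104.97056704] foot? (73, 242) (76, 297)
```

```bash
python3 -m handwheel '[{"claw":0.15,"dp":[0.1,0,-1],"yaw":0},{"claw":0.15,"dp":[0,0,-1],"yaw":0},{"claw":0.15,"dp":[0,0,-0.8],"yaw":0},{"claw":0.15,"dp":[0,0,-0.4],"yaw":0},{"claw":0.15,"dp":[0,0,-0.2],"yaw":0},{"claw":0.15,"dp":[0,0,0],"yaw":0},{"claw":0.15,"dp":[0,0,0],"yaw":0},{"claw":0.15,"dp":[0,0,0],"yaw":0}]'
python3 - <<'E'
from h import *
s=monitor.sense();print(s['eef_pos'],s['contact_force'],s['eef_rot'])
E
```

```text
t: 11.17
eef_pos: [500.4, -191.7, 22.6]
eef_rot: [-3.141, 0.001, -2.954]
contact_force: [0.5, 0.4, -0.8]
width: 19.1
grasp_force: 58.6
[ 500.41398494 -191.65922726   22.64891824] [ 0.48183226  0.42863964 -0.84144189] [-3.14126748e+00  6.31323335e-04 -2.95351503e+00]
```

```bash
python3 -m handwheel '[{"claw":0.15,"dp":[-0.1,0.06,-0.3],"yaw":0},{"claw":0.15,"dp":[0,0,-0.2],"yaw":0},{"claw":0.15,"dp":[0,0,-0.2],"yaw":0},{"claw":0.15,"dp":[0,0,-0.1],"yaw":0},{"claw":0.15,"dp":[0,0,-0.1],"yaw":0},{"claw":0.15,"dp":[0,0,-0.1],"yaw":0},{"claw":0.15,"dp":[0,0,0],"yaw":0},{"claw":0.15,"dp":[0,0,0],"yaw":0}]'
python3 - <<'E'
from h import *
s=monitor.sense();print(s['eef_pos'],s['contact_force'],s['moment'])
d=snap('side','z.png');im=cv2.imread('last_side.png').astype(int)
# red pixels of syringe near tray
m=(im[...,2]>110)&(im[...,1]<70)&(im[...,0]<80);v,u=np.nonzero(m)
n,l,st,c=cv2.connectedComponentsWithStats(m.astype(np.uint8))
for i in range(1,n):
    if st[i,4]>3: print(st[i],c[i])
E
```

```text
t: 11.83
eef_pos: [499.1, -191.0, 12.2]
eef_rot: [3.142, -0.0, -2.953]
contact_force: [-0.7, -0.4, -0.4]
width: 19.1
grasp_force: 58.6
[ 499.11593227 -190.97449102   12.24287349] [-0.68307128 -0.43209441 -0.39764454] [ 0.03356209 -0.02170752  0.0214462 ]
[280 155   2   3   5] [280.4 156.2]
[312 157   6   5  16] [315.   159.25]
[272 218  13   4  36] [278.         219.55555556]
[269 225  16  10  78] [276.12820513 231.03846154]
```

```bash
python3 -m handwheel '[{"claw":0.15,"dp":[0,0,-0.1],"yaw":0},{"claw":0.15,"dp":[0,0,0],"yaw":0},{"claw":0.15,"dp":[0,0,0],"yaw":0},{"claw":0.15,"dp":[0,0,0],"yaw":0},{"claw":0.15,"dp":[0,0,0],"yaw":0},{"claw":0.15,"dp":[0,0,0],"yaw":0},{"claw":0.15,"dp":[0,0,0],"yaw":0},{"claw":0.15,"dp":[0,0,0],"yaw":0}]'
python3 -m handwheel '[{"claw":0.15,"dp":[0,0,-0.1],"yaw":0},{"claw":0.15,"dp":[0,0,0],"yaw":0},{"claw":0.15,"dp":[0,0,0],"yaw":0},{"claw":0.15,"dp":[0,0,0],"yaw":0},{"claw":0.15,"dp":[0,0,0],"yaw":0},{"claw":0.15,"dp":[0,0,0],"yaw":0},{"claw":0.15,"dp":[0,0,0],"yaw":0},{"claw":0.15,"dp":[0,0,0],"yaw":0}]'
```

```text
t: 12.55
eef_pos: [499.3, -191.0, 11.5]
eef_rot: [-3.141, 0.0, -2.954]
contact_force: [-0.1, -0.6, 5.9]
width: 19.5
grasp_force: 59.1
t: 13.22
eef_pos: [499.3, -191.0, 11.3]
eef_rot: [-3.14, 0.0, -2.954]
contact_force: [-2.3, -0.7, 12.5]
width: 18.7
grasp_force: 59.9
```

```bash
python3 -m handwheel '[{"claw":0.15,"dp":[0,0,0.1],"yaw":0},{"claw":0.23,"dp":[0,0,0],"yaw":0},{"claw":0.25,"dp":[0,0,0],"yaw":0},{"claw":0.27,"dp":[0,0,0],"yaw":0},{"claw":0.3,"dp":[0,0,0],"yaw":0},{"claw":0.36,"dp":[0,0,0],"yaw":0},{"claw":0.42,"dp":[0,0,0],"yaw":0},{"claw":0.42,"dp":[0,0,0],"yaw":0}]'
python3 -m handwheel '[{"claw":0.42,"dp":[0,0,0.5],"yaw":0},{"claw":0.42,"dp":[0,0,1],"yaw":0},{"claw":0.42,"dp":[0,0,2],"yaw":0},{"claw":0.42,"dp":[0,0,3],"yaw":0},{"claw":0.6,"dp":[0,0,3],"yaw":0},{"claw":0.7,"dp":[0,0,2],"yaw":0},{"claw":0.7,"dp":[2,2,0],"yaw":0},{"claw":0.7,"dp":[2.5,2.5,0],"yaw":0}]'
python3 - <<'E'
from h import *
s=monitor.sense();print(s['eef_pos'],s['contact_force'],s['eef_rot'])
d=snap('side','z.png');im=cv2.imread('last_side.png').astype(int)
m=(im[...,2]>95)&(im[...,1]<70)&(im[...,0]<80)
n,l,st,c=cv2.connectedComponentsWithStats(m.astype(np.uint8))
for i in range(1,n):
    if st[i,4]>3: print(st[i],c[i])
th=np.radians(10.9);ex=np.array([np.cos(th),np.sin(th)])
G=np.array([501.5,-190.6])
for o in(-57,-53,60,65): print(o,np.round(proj('side',[*(G-o*ex),29]),1))
E
```

```text
t: 13.88
eef_pos: [499.0, -191.0, 11.1]
eef_rot: [3.141, -0.0, -2.954]
contact_force: [-0.2, 0.8, -0.2]
width: 35.9
grasp_force: 0.0
t: 14.55
eef_pos: [543.1, -149.3, 128.1]
eef_rot: [-3.138, -0.001, -2.96]
contact_force: [1.1, -0.2, -0.5]
width: 59.7
grasp_force: 0.0
[ 543.1262286  -149.28445018  128.13883381] [ 1.14473618 -0.20808946 -0.52216814] [-3.13803801e+00 -6.44963733e-04 -2.95977117e+00]
[280 155   2   3   5] [280.4 156.2]
[312 158   6   4  21] [314.66666667 159.66666667]
[269 218  17  17 133] [277.05263158 227.15789474]
-57 [279.4 156.9]
-53 [280.6 157. ]
60 [316.7 160. ]
65 [318.3 160.1]
```

```bash
python3 -m handwheel '[{"claw":0.7,"dp":[1.05,0.33,0],"yaw":-6.9},{"claw":0.7,"dp":[1.05,0.33,0],"yaw":-6.9},{"claw":0.7,"dp":[1.05,0.33,0],"yaw":-6.9},{"claw":0.7,"dp":[1.05,0.33,0],"yaw":-6.9},{"claw":0.7,"dp":[1.05,0.33,0],"yaw":-6.9},{"claw":0.7,"dp":[1.05,0.33,0],"yaw":-6.9},{"claw":0.7,"dp":[1.05,0.33,0],"yaw":-6.9},{"claw":0.7,"dp":[1.05,0.33,0],"yaw":-6.9}]'
python3 -m handwheel '[{"claw":0.7,"dp":[1.05,0.33,0],"yaw":-6.9},{"claw":0.7,"dp":[1.05,0.33,0],"yaw":-6.9},{"claw":0.7,"dp":[1.05,0.33,0],"yaw":-6.9},{"claw":0.7,"dp":[1.05,0.33,0],"yaw":-6.9},{"claw":0.7,"dp":[1.05,0.33,0],"yaw":-6.9},{"claw":0.7,"dp":[0,0,-2.3],"yaw":0},{"claw":0.7,"dp":[0,0,-2.3],"yaw":0},{"claw":0.7,"dp":[0,0,0],"yaw":0}]'
python3 - <<'E'
from h import *
s=monitor.sense();print(s['eef_pos'],s['eef_rot'])
d=snap('side','z.png');a=cv2.imread('last_side.png')
# cup colour mask near expected cup pixel
u,v=proj('side',[680,-105.5,20]);print(u,v)
hsv=cv2.cvtColor(a,cv2.COLOR_BGR2HSV);print(hsv[int(v),int(u)],a[int(v),int(u)])
m=((hsv[...,0]>40)&(hsv[...,0]<85)&(hsv[...,1]>35)).astype(np.uint8)
n,l,st,c=cv2.connectedComponentsWithStats(m)
for i in range(1,n):
    if 60<st[i,4]<3000: print(st[i],c[i])
for p in([680,-85,40],[680,-126,40],[680,-105.5,0]):print(np.round(proj('side',p),1))
E
```

```text
t: 15.27
eef_pos: [628.5, -118.9, 127.2]
eef_rot: [3.141, -0.0, 2.361]
contact_force: [0.5, -0.2, 0.1]
width: 60.0
grasp_force: 0.0
t: 15.93
eef_pos: [677.4, -102.5, 77.0]
eef_rot: [-3.135, -0.002, 1.765]
contact_force: [-0.6, 0.2, -0.8]
width: 59.7
grasp_force: 0.0
[ 677.38095026 -102.52368628   77.01243734] [-3.13469146e+00 -2.36660563e-03  1.76542308e+00]
234.4120504720252 163.50940901069924
[56 43 83] [69 83 71]
[ 463    0   49   65 1386] [496.21572872  20.13492063]
[241  69  11  17  76] [244.75        78.94736842]
[312 120  12  20 183] [317.36612022 128.44808743]
[228 156  12  16 145] [233.86206897 162.6       ]
[151 232  25  28 361] [162.23545706 246.04432133]
[231.3 161. ]
[236.9 154.9]
[234.7 169. ]
```

```bash
python3 -m handwheel '[{"claw":0.7,"dp":[0.2,-0.3,0],"yaw":0},{"claw":0.7,"dp":[0,0,0],"yaw":0},{"claw":0.7,"dp":[0,0,-2],"yaw":0},{"claw":0.7,"dp":[0,0,-2],"yaw":0},{"claw":0.7,"dp":[0,0,-1.2],"yaw":0},{"claw":0.7,"dp":[0,0,-0.6],"yaw":0},{"claw":0.7,"dp":[0,0,0],"yaw":0},{"claw":0.7,"dp":[0,0,0],"yaw":0}]'
```

```text
t: 16.65
eef_pos: [683.1, -106.1, 22.9]
eef_rot: [3.141, 0.0, 1.764]
contact_force: [0.6, -0.2, -0.5]
width: 59.9
grasp_force: 0.0
```

```bash
python3 -m handwheel '[{"claw":0.7,"dp":[-0.3,0.05,-0.5],"yaw":0},{"claw":0.7,"dp":[0,0,-0.6],"yaw":0},{"claw":0.6,"dp":[0,0,0],"yaw":0},{"claw":0.54,"dp":[0,0,0],"yaw":0},{"claw":0.5,"dp":[0,0,0],"yaw":0},{"claw":0.48,"dp":[0,0,0],"yaw":0},{"claw":0.46,"dp":[0,0,0],"yaw":0},{"claw":0.44,"dp":[0,0,0],"yaw":0}]'
python3 -m handwheel '[{"claw":0.42,"dp":[0,0,0],"yaw":0},{"claw":0.4,"dp":[0,0,0],"yaw":0},{"claw":0.4,"dp":[0,0,0],"yaw":0},{"claw":0.4,"dp":[0,0,0.2],"yaw":0},{"claw":0.4,"dp":[0,0,0.4],"yaw":0},{"claw":0.4,"dp":[0,0,0.8],"yaw":0},{"claw":0.4,"dp":[0,0,1.2],"yaw":0},{"claw":0.4,"dp":[0,0,1.4],"yaw":0}]'
python3 - <<'E'
from h import *
s=monitor.sense();print(s['eef_pos'],s['contact_force'],s['eef_rot'])
d=snap('side','z.png');a=cv2.imread('last_side.png')
hsv=cv2.cvtColor(a,cv2.COLOR_BGR2HSV)
m=((hsv[...,0]>40)&(hsv[...,0]<85)&(hsv[...,1]>35)).astype(np.uint8)
n,l,st,c=cv2.connectedComponentsWithStats(m)
for i in range(1,n):
    if 15<st[i,4]<3000: print(st[i],c[i])
e=s['eef_pos'];f=e[2]-12
for p in([e[0],e[1],f+40],[e[0],e[1],f]):print(np.round(proj('side',p),1))
E
```

```text
t: 17.32
eef_pos: [679.9, -105.6, 11.9]
eef_rot: [3.141, 0.0, 1.764]
contact_force: [-0.2, -0.0, 3.2]
width: 38.9
grasp_force: 50.8
t: 17.98
eef_pos: [679.2, -105.5, 51.9]
eef_rot: [-3.141, -0.0, 1.764]
contact_force: [-1.4, -0.0, -0.3]
width: 38.2
grasp_force: 60.1
[ 679.1974314  -105.54905677   51.85128305] [-1.36441004 -0.04740645 -0.3085309 ] [-3.14059186e+00 -3.83287441e-04  1.76417867e+00]
[ 457    0   55   69 1578] [494.65525982  21.33396705]
[242  74  10  13  73] [244.93150685  79.91780822]
[312 120  12  20 184] [317.28804348 128.41847826]
[227 145  12  15 149] [233.38926174 151.59731544]
[204 214   5   5  17] [205.70588235 215.58823529]
[151 232  25  27 355] [162.21971831 245.98309859]
[233.8 146.6]
[234.4 158. ]
```

```bash
python3 -m handwheel '[{"claw":0.4,"dp":[0,0,1.5],"yaw":0},{"claw":0.4,"dp":[0,0,1.5],"yaw":0},{"claw":0.4,"dp":[-0.5,-0.6,1],"yaw":0},{"claw":0.4,"dp":[-1,-1.2,0],"yaw":0},{"claw":0.4,"dp":[-1.5,-1.8,0],"yaw":0},{"claw":0.4,"dp":[-2,-2.4,0],"yaw":0},{"claw":0.4,"dp":[-2,-2.4,0],"yaw":0},{"claw":0.4,"dp":[-2,-2.4,0],"yaw":0}]'
python3 -m handwheel '[{"claw":0.4,"dp":[-1.5,-1.83,0],"yaw":0},{"claw":0.4,"dp":[-1,-1.2,0],"yaw":0},{"claw":0.4,"dp":[-0.5,-0.6,0],"yaw":0},{"claw":0.4,"dp":[0,0,-1],"yaw":0},{"claw":0.4,"dp":[0,0,-1.5],"yaw":0},{"claw":0.4,"dp":[0,0,-1.5],"yaw":0},{"claw":0.4,"dp":[0,0,-0.5],"yaw":0},{"claw":0.4,"dp":[0,0,0],"yaw":0}]'
python3 -m handwheel '[{"claw":0.4,"dp":[0,0,0],"yaw":0},{"claw":0.4,"dp":[0,0,0],"yaw":0},{"claw":0.4,"dp":[0,0,0],"yaw":0},{"claw":0.4,"dp":[0,0,0],"yaw":0},{"claw":0.4,"dp":[0,0,0],"yaw":0},{"claw":0.4,"dp":[0,0,0],"yaw":0},{"claw":0.4,"dp":[0,0,0],"yaw":0},{"claw":0.4,"dp":[0,0,0],"yaw":0}]'
```

```text
t: 18.7
eef_pos: [586.8, -216.0, 91.0]
eef_rot: [-3.14, 0.001, 1.763]
contact_force: [0.2, 0.1, 0.1]
width: 38.0
grasp_force: 60.1
t: 19.37
eef_pos: [559.0, -248.3, 44.5]
eef_rot: [-3.139, -0.002, 1.766]
contact_force: [-0.4, 0.3, -0.1]
width: 38.1
grasp_force: 60.1
t: 20.03
eef_pos: [559.6, -250.0, 46.4]
eef_rot: [3.141, 0.0, 1.764]
contact_force: [-0.3, -0.8, 0.6]
width: 38.4
grasp_force: 60.1
```

```bash
python3 -m handwheel '[{"claw":0.4,"dp":[0,0,-0.8],"yaw":0},{"claw":0.4,"dp":[0,0,-0.8],"yaw":0},{"claw":0.4,"dp":[0,0,-0.6],"yaw":0},{"claw":0.4,"dp":[0,0,-0.4],"yaw":0},{"claw":0.4,"dp":[0,0,-0.2],"yaw":0},{"claw":0.4,"dp":[0,0,0],"yaw":0},{"claw":0.4,"dp":[0,0,0],"yaw":0},{"claw":0.4,"dp":[0,0,0],"yaw":0}]'
python3 -m handwheel '[{"claw":0.4,"dp":[0,0,-0.1],"yaw":0},{"claw":0.4,"dp":[0,0,0],"yaw":0},{"claw":0.4,"dp":[0,0,0],"yaw":0},{"claw":0.4,"dp":[0,0,0],"yaw":0},{"claw":0.4,"dp":[0,0,0],"yaw":0},{"claw":0.4,"dp":[0,0,0],"yaw":0},{"claw":0.4,"dp":[0,0,0],"yaw":0},{"claw":0.4,"dp":[0,0,0],"yaw":0}]'
```

```text
t: 20.7
eef_pos: [559.9, -249.9, 18.4]
eef_rot: [3.141, 0.0, 1.764]
contact_force: [-1.6, -0.1, 0.3]
width: 38.2
grasp_force: 60.2
t: 21.37
eef_pos: [559.6, -249.9, 17.3]
eef_rot: [3.142, 0.0, 1.764]
contact_force: [0.5, 0.5, -0.2]
width: 38.3
grasp_force: 60.2
```

```bash
python3 -m handwheel '[{"claw":0.4,"dp":[0,0,-0.1],"yaw":0},{"claw":0.4,"dp":[0,0,0],"yaw":0},{"claw":0.4,"dp":[0,0,0],"yaw":0},{"claw":0.4,"dp":[0,0,0],"yaw":0},{"claw":0.4,"dp":[0,0,0],"yaw":0},{"claw":0.4,"dp":[0,0,0],"yaw":0},{"claw":0.4,"dp":[0,0,0],"yaw":0},{"claw":0.4,"dp":[0,0,0],"yaw":0}]'
```

```text
t: 22.03
eef_pos: [559.8, -250.0, 16.9]
eef_rot: [3.141, 0.001, 1.764]
contact_force: [-0.9, 1.1, 5.0]
width: 38.4
grasp_force: 60.5
```

```bash
python3 -m handwheel '[{"claw":0.46,"dp":[0,0,0],"yaw":0},{"claw":0.48,"dp":[0,0,0],"yaw":0},{"claw":0.5,"dp":[0,0,0],"yaw":0},{"claw":0.53,"dp":[0,0,0],"yaw":0},{"claw":0.57,"dp":[0,0,0],"yaw":0},{"claw":0.6,"dp":[0,0,0],"yaw":0},{"claw":0.62,"dp":[0,0,0],"yaw":0},{"claw":0.62,"dp":[0,0,0],"yaw":0}]'
python3 -m handwheel '[{"claw":0.62,"dp":[0,0,0.5],"yaw":0},{"claw":0.62,"dp":[0,0,1],"yaw":0},{"claw":0.62,"dp":[0,0,2],"yaw":0},{"claw":0.62,"dp":[0,0,3],"yaw":0},{"claw":0.62,"dp":[0,0,3],"yaw":0},{"claw":0.62,"dp":[0,0,3],"yaw":0},{"claw":0.62,"dp":[0,2,2],"yaw":0},{"claw":0.62,"dp":[0,4,0],"yaw":0}]'
python3 -m handwheel '[{"claw":0.62,"dp":[0,4,0],"yaw":0},{"claw":0.62,"dp":[0,4,0],"yaw":0},{"claw":0.62,"dp":[0,4,0],"yaw":0},{"claw":0.62,"dp":[0,4,0],"yaw":0},{"claw":0.62,"dp":[0,4,0],"yaw":0},{"claw":0.62,"dp":[0,4,0],"yaw":0},{"claw":0.62,"dp":[0,0,0],"yaw":0},{"claw":0.62,"dp":[0,0,0],"yaw":0}]'
python3 - <<'E'
from h import *
for cam in('side','top'):
    snap(cam,'z.png');a=cv2.imread('last_%s.png'%cam);hsv=cv2.cvtColor(a,cv2.COLOR_BGR2HSV);ai=a.astype(int)
    M=dict(green=(hsv[...,0]>40)&(hsv[...,0]<85)&(hsv[...,1]>35),red=(ai[...,2]>95)&(ai[...,1]<70)&(ai[...,0]<80))
    for k,m in M.items():
        n,l,st,c=cv2.connectedComponentsWithStats(m.astype(np.uint8))
        for i in range(1,n):
            if 3<st[i,4]<800: print(cam,k,st[i],c[i])
    for p in([559.5,-250,45],[559.5,-250,5],[501.5+56,-190.6+10.7,29],[501.5-62,-190.6-12,29]):print(np.round(proj(cam,p),1))
    if cam=='top':
        q=a[175:275,305:390].astype(int); w=(q.min(2)>120); 
E
```

```text
t: 22.7
eef_pos: [559.6, -249.9, 16.2]
eef_rot: [-3.141, -0.0, 1.764]
contact_force: [-0.4, -1.4, 0.4]
width: 52.9
grasp_force: 0.0
t: 23.37
eef_pos: [562.8, -196.7, 166.6]
eef_rot: [3.133, 0.008, 1.753]
contact_force: [0.4, -0.6, -0.4]
width: 53.1
grasp_force: 0.0
t: 24.03
eef_pos: [559.6, 54.3, 162.7]
eef_rot: [3.14, -0.001, 1.771]
contact_force: [0.2, -1.4, 0.0]
width: 52.8
grasp_force: 0.0
side green [448   0   3   3   4] [449.     0.75]
side green [453   1   4   3   4] [454.5    2.25]
side green [497   0  15  26 208] [505.30288462   8.00961538]
side green [443   3   3   2   4] [444.25   3.25]
side green [258  20   4   5   6] [259.33333333  22.        ]
side green [456  20   4   4   6] [457.66666667  21.66666667]
side green [448  26   4   3   5] [449.8  27.4]
side green [449  32   8  12  26] [451.88461538  37.96153846]
side green [460  32   5   3   5] [462.  33.]
side green [454  36   6   4   6] [456.5  37.5]
side green [461  37   3   6   9] [462.33333333  39.11111111]
side green [237  43   4   3   5] [238.8  44. ]
side green [453  45   4   2   4] [454.5  45.5]
side green [456  4
[... 1719 characters left out ...]
 352.14285714]
top green [351 352   5   3   6] [352.83333333 353.        ]
top green [383 353   3   2   4] [384.  353.5]
top green [368 354   5   6  11] [369.63636364 356.90909091]
top green [373 361   5   6  10] [375.6 364. ]
top green [228 367  56  17 625] [255.0752 376.1712]
top green [378 367   4   3   6] [379.5 368. ]
top green [371 368   5   8  12] [372.91666667 371.41666667]
top green [367 372   3   2   4] [367.75 372.5 ]
top green [311 377  10   7  30] [315.43333333 380.73333333]
top green [384 376   3   4   5] [385.2 377.2]
top green [388 377   4   2   4] [389.5  377.25]
top red [197 229  12  13 145] [202.54482759 235.19310345]
[357.7 201.4]
[353.8 203.9]
[330.8 201.4]
[338.2 244.6]
```

```bash
python3 - <<'E'
from h import *
p=pix('top',202.5,235.2,55)[:2]-[594.6,188];print(np.degrees(np.arctan2(p[1],p[0]))%360)
print(ticket.job_done())
E
```

```text
188.52027756869586
the job is handed in; nothing more can be done
None
```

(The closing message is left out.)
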